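# Seat the centrifuge rotor on its drive pin and hold it down

### The job

Take the round aluminium rotor by its knurled collar and lower it onto the spindle in the open centrifuge; it will ride on the spindle's cross pin, so without forcing it turn the collar under light pressure until the hidden keyway under the hub drops over the pin. Then push the rotor fully home against the lifter spring, and finish while still holding it pushed down like that, because the machine's clamp needs it kept there. Leave the strip rotor and the tube rack where they stand.

Things in the scene. Friction and masses are not known exactly. Their poses are not given: they have to be found in the camera images.
- rotor: Loose aluminium 12-hole rotor, 0.28 to 0.42 kg, upright on the bench. Origin: centre of its flat underside, z up its axis. Bowl 100 mm across, rim 34 mm above the origin, dish falling to 19 mm at the middle. Underneath, out of sight: blind bore 14 mm across, 44 mm deep, and two keyway slots crossing at right angles (along the body's x and y: fits every 90 degrees), 8 mm wide, 11.5 mm deep.
- collar (a point): Middle of the rotor's knurled collar, on the axis 53 mm above the rotor's origin. The collar is one piece with the rotor, 34 mm across, its top 62 mm and its lower edge 44.5 mm above the rotor's origin, on a neck 31 mm across. Grip it with the fingers pointing down, tips above the bowl's rim.
- spindle: Fixed steel drive spindle in the middle of the open chamber. Origin on its axis, level with the seat: a flat flange 52 mm across, 85 mm above the bench; z up. Rotor origin 10 mm above this origin: riding on the pin; 4 mm: dropped over the pin, standing on the lifter; 0: fully home. Chamber 150 mm across, rim 45 mm above this origin.
- pin_level (a point): On the spindle axis, level with the top of the cross pin, 10 mm above the seat. Round steel pin 5 mm thick and 32 mm long through the spindle, held firm by the drive. It lies level in a direction that differs each time and is not given by the axes of this point.
- spindle_tip (a point): Tip of the spindle, 40 mm above the seat, 5 mm across; the shaft widens to 12 mm at 28 mm above the seat and is 12 mm from there down.
- lifter (a joint): Sprung round plate, 34 mm across, at the foot of the spindle. 0 = raised, 4 mm above the seat; 0.004 m = pressed level with the seat. Pushes up with 5 N raised, 10 N level: the rotor's weight (2.7 to 4.1 N) does not press it down, the hand must add about 6 to 8 N.
- centrifuge: Fixed off-white compact centrifuge. Origin on the bench under the spindle axis; x points from the sloped front panel (165 mm on the -x side) to the rear; 230 mm wide along y, top 130 mm above the bench. The lid, hinged 120 mm behind the axis on the +x side, stands open, leaning back 20 degrees, to 0.37 m above the bench.
- strip_rotor: Bystander: loose grey plastic rotor, a square cross 100 mm over the arms, 22 mm thick with a smooth hub to 36 mm. Origin at the centre of its underside. May stand on either side of the round rotor.
- tube_rack: Bystander: tan tube rack 85 x 205 mm (x, y), 59 mm high, tubes to 78 mm. Origin under its centre.
Things that resemble listed ones, but are neither listed nor needed, are in the scene too. Of the things that look like the rotor, the smallest one is meant.

How it is judged (in metres and radians):
On the way, in this order (a step that is already met when the one before it is completed fails the run):
1. the rotor is lowered over the spindle (horizontal distance between rotor and spindle below 0.005 m and z of rotor in the frame of spindle below 0.03 m and angle between rotor's own z axis and vertical below 0.15 rad), for 0.1 s.
2. the keyway has dropped over the pin (horizontal distance between rotor and spindle below 0.003 m and z of rotor in the frame of spindle below 0.006 m), for 0.1 s.
At the end, for the whole second after the job is handed in: Rotor on the spindle within 3 mm of the axis, tilt under 0.06 rad, underside within 1.5 mm of the seat, lifter pressed at least 2.8 mm, fingers still pressing on the rotor (over 2 N), rotor still; strip rotor and rack moved less than 20 mm (horizontal distance between rotor and spindle below 0.003 m and z of rotor in the frame of spindle below 0.0015 m and angle between rotor's own z axis and vertical below 0.06 rad and value of joint lifter above 0.0028 m and contact force between rotor and the fingers above 2 N and linear speed of rotor below 0.02 m/s and distance of each of strip_rotor, tube_rack from where it was at the start of the episode below 0.02 m); the arm keeps its last pose, push and grip.
It fails at once if the rotor is forced against the spindle or its pin (more than 100 N) (contact force between rotor and spindle above 100 N).
It fails at once if the strip rotor or the tube rack is knocked away (distance of any of strip_rotor, tube_rack from where it was at the start of the episode above 0.02 m).
It also fails if it takes over 48 s, if anything falls off the work surface, if the arm or the gripper's body presses on something with over 40 N, if the wrist force passes 120 N, or if a joint passes its speed limit or range.

### The arm

A 6-joint arm with a two-finger parallel gripper is mounted at the origin on the work surface. World frame = base frame: x ahead of the robot, y to its left, z up, the work surface at z = 0. Lengths are in m, angles in degrees, forces in N, time in s.
With the tool pointing down it reaches from about 0.375 to 0.9 m from the base axis. Payload 3.1 kg.
Tool frame: the origin (TCP) lies between the finger pads; the fingertips stand bot.tip_extent ahead of it and the grasp point (between the pads) lies 2 mm behind it (bot.tip_extent is the distance from the TCP to the fingertips, in m); z points along the fingers, y is the direction in which the jaws open and shut (so a half turn about z gives the same grasp; the last joint's range is limited). The gripper opens to 87 mm and grips with 3 to 60 N. Pads are 19 mm wide; open, the fingers measure 117 mm over their backs; the gripper's body (75 mm by 190 mm) begins 51 mm behind the grasp point.
Start: joints at [54.288, 30.224, 82.088, -0, 67.689, -10.227], TCP at [0.269, 0.564, 0.24] pointing down, gripper open.
Joint ranges: [-176.69, 176.69], [-43.24, 126.21], [12.49, 139.97], [-82, 262], [0, 151.66], [-163.58, 163.58]. Speed limits (degrees/s): [159.86, 159.86, 180, 180, 180, 180].

### API

Orientations are given as a 3x3 rotation matrix whose columns are the frame's x, y, z axes.
In Python, from rig import bot, imaging, recognise, masks_of, mark_of gives the robot as it stands.
- The arm moves only by the tool send_rows, never from a script. Its argument "plan" is a list that holds one entry, the list of rows, each a list of 5 numbers: the shift along the world's x, y, z normalised to -1 to 1, where 1 is 0.03 m, then the turn about the world's z normalised to -1 to 1, where 1 is 0.1 rad, then the closure, from -1 (fully open) to 1 (shut). A call has 1 to 20 rows; each row shifts and turns the commanded pose from where the row before left it; what a row does not reach is not made up. A row lasts 1/10 s, in which the tool goes at most 50 mm and 8.59 degrees, less where a joint would pass 70% of its speed; a pose out of reach is approached as far as the arm can. A call with a number of a shift or a turn outside -1 to 1 is refused whole. A call with a gripper value outside its range is refused whole. The fingers move at their own pace and stop on an object; the grip force is fixed at half the most. Time passes only in rows, so rows that do not move let the fingers close. It gives the time, the measured TCP pose, the force and the opening at its end, in the units of the state.
- bot.read_state(): the state, without advancing time (a new reading comes with each control period).
- imaging.capture(name): name is "scene" or "top" or "wrist"; returns a dict with "img" (384x512x3 uint8, blue, green, red), "mtx" (3x3 intrinsics, pixels), "pose" (4x4, takes a point from camera to world coordinates); the wrist camera has in their place "T_tool_cam" (4x4, takes a point from camera to tool coordinates, whose origin is the TCP and whose axes are the flange's). Camera axes: x right, y down, z forward; pixel columns grow to the right and rows downward; lengths in m; the calibration is good to about 2 mm. A picture is of the moment at which its call begins: read the wrist's pose just before it. There is no depth.
- bot.hand_in(): hands the job in, once; it reports no verdict.
Trained networks look in the newest picture that a camera, given by its name, has taken for a name from the list of things; names that differ only in an ending like _2 or _b are one class to them, and where a whole thing is asked for, a point or a joint stands for the part that bears it (a point fixed in the world has none). Each returns a list of dicts, best first, with "conf" (0 to 1); they miss things now and then, are a little off and sometimes report something else, mostly with a low value. They report only what shows in the picture. A call takes as long as a camera call. They do not tell look-alikes from the thing itself.
- recognise(camera, target): "at" ([x, y, z] in m, in world coordinates, good to about 4 mm: the middle of the surface that is visible of it).
- masks_of(camera, target): "region" (384x512 bool, what is visible of it).
- mark_of(camera, target): "at" ([x, y, z] in m, in world coordinates, good to about 4 mm: a listed point, or the origin of a listed thing).
The state is a dict: "time_s": time; "joint_positions": joint angles; "qvel": joint speeds; "tau": joint torques, N m; "position": TCP position; "tcp_rot": TCP orientation; "force": force on the tool from outside, world axes, zero at the start; "moment": the same for the moment, N m; "opening": opening from 0.0 (shut) to 1.0 (fully open).
Only numpy, scipy, OpenCV 4.12 (cv2) and the standard library are available. Lean on these libraries where they do the work, as an engineer would, in place of code of your own. Each camera call takes 0.05 s, during which the arm holds its last target.

## Working session

There is one attempt and no reset: what is moved stays moved. The work goes in short steps, Python scripts to look and compute and a tool call to move; the robot and the scene stay as the last step left them, time stands still between calls to the robot, and variables do not carry over. Pictures are saved under pics/ and viewed, and the job is handed in when it is done.

Besides the shell and the picture viewer there is one more tool, called after "Request:" as name(argument=value, ...) on one line, values as JSON. send_rows: Moves the arm, as the interface text tells. Its arguments: {"type":"object","properties":{"plan":{"type":"array"}},"required":["plan"]}

```bash
ls; mkdir -p pics
python3 - <<'E'
from rig import bot, imaging, recognise, masks_of, mark_of
import cv2
s=bot.read_state(); print(s['time_s'],s['position'],s['tcp_rot'],s['force'],s['opening'],bot.tip_extent)
for c in ['scene','top','wrist']:
    d=imaging.capture(c); cv2.imwrite(f'pics/{c}0.png',d['img'])
    if c=='wrist': print(d['T_tool_cam'],d['mtx'])
    for t in ['rotor','collar','spindle','pin_level','spindle_tip','strip_rotor','tube_rack','centrifuge']:
        try: print(c,t,[(r['at'],r['conf']) for r in mark_of(c,t)])
        except Exception as e: print(c,t,e)
E
```

```text
pics
0.0 [0.26848709 0.56363473 0.23856886] [[-9.02705572e-01  4.30256985e-01 -1.25584051e-03]
 [ 4.30258651e-01  9.02703949e-01 -1.75304150e-03]
 [ 3.79393834e-04 -2.12281657e-03 -9.99997675e-01]] [-0.32722937  0.00837189  0.09120501] 1.0038228035108314 0.017
scene rotor [([0.4976, 0.3624, 0.0], 0.92), ([0.3117, 0.3034, -0.0], 0.9), ([0.4711, 0.5274, 0.0013], 0.66)]
scene collar [([0.4955, 0.3613, 0.0562], 0.98), ([0.474, 0.5305, 0.0766], 0.71), ([0.3209, 0.2982, 0.076], 0.62)]
scene spindle [([0.5688, -0.1983, 0.0863], 0.62)]
scene pin_level [([0.5662, -0.1987, 0.0921], 0.52)]
scene spindle_tip [([0.5722, -0.2003, 0.1242], 0.67)]
scene strip_rotor [([0.5194, 0.1682, -0.0031], 0.87)]
scene tube_rack [([0.7273, 0.0892, 0.0021], 0.95)]
scene centrifuge [([0.5726, -0.1956, -0.0043], 0.79), ([0.4978, 0.358, 0.058], 0.31)]
top rotor [([0.4755, 0.5325, -0.0047], 0.68), ([0.5019, 0.3608, 0.0007], 0.67), ([0.3178, 0.2989, -0.002], 0.63)]
top collar [([0.4984, 0.3586, 0.0531], 0.79), ([0.319, 0.3025, 0.0761], 0.78), ([0.4745, 0.5312, 0.0756], 0.61)]
top spindle [([0.5707, -0.1986, 0.0892], 0.39)]
top pin_level [([0.5704, -0.1987, 0.0943], 0.35)]
top spindle_tip [([0.5694, -0.1985, 0.1251], 0.62)]
top strip_rotor [([0.5167, 0.168, -0.0017], 0.77)]
top tube_rack [([0.7325, 0.0845, 0.0016], 0.92)]
top centrifuge [([0.5675, -0.2029, 0.0018], 0.91)]
[[ 1.13690256e-03 -9.60590171e-01 -2.77966242e-01  7.57615246e-02]
 [ 9.99999353e-01  1.07950210e-03  3.59549855e-04 -7.45461408e-06]
 [-4.53149159e-05 -2.77966471e-01  9.60590776e-01 -1.44481400e-01]
 [ 0.00000000e+00  0.00000000e+00  0.00000000e+00  1.00000000e+00]] [[317.16380851   0.         263.08858627]
 [  0.         317.16380851 192.63936121]
 [  0.           0.           1.        ]]
wrist rotor [([0.4752, 0.5312, 0.0017], 0.89)]
wrist collar []
wrist spindle []
wrist pin_level []
wrist spindle_tip []
wrist strip_rotor []
wrist tube_rack []
wrist centrifuge []
```

View pics/scene0.png

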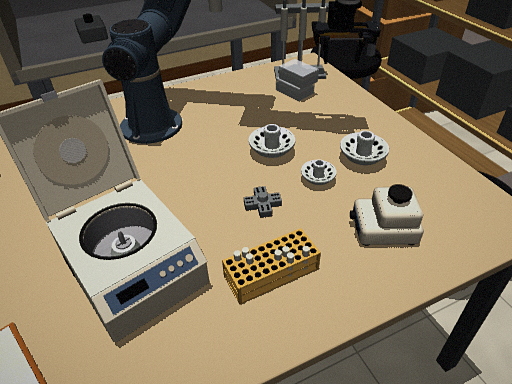

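View pics/top0.png

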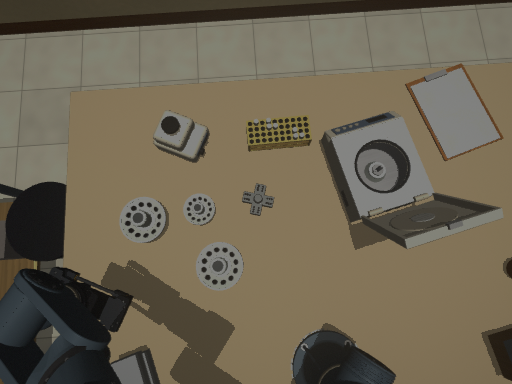

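View pics/wrist0.png

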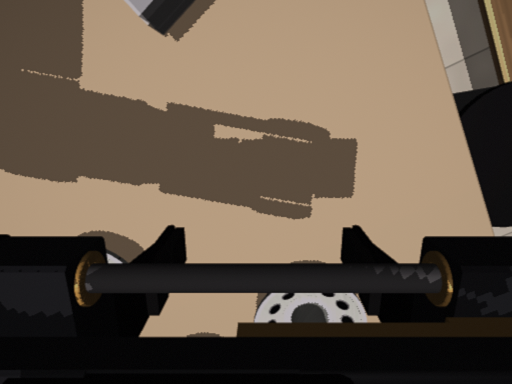

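The scene and top views show three white 12-hole rotors. The smallest is at scene px (319,172) and top px (199,209), world about (0.499, 0.360), and its collar height of 53 mm matches. The spindle is at about (0.570, -0.199), with the lid on the robot's side. I'll look at the spindle with the wrist camera first.

Request:
send_rows(plan=[[[1,-0.9,0,-1,-1],[1,-0.9,0,-1,-1],[1,-0.9,0,-1,-1],[1,-0.9,0,-1,-1],[1,-0.9,0,-1,-1],[1,-0.9,0,-1,-1],[1,-0.9,0,-1,-1],[1,-0.9,0,-1,-1],[1,-0.9,0,-1,-1],[1,-0.9,0,-1,-1],[0,-1,0,-1,-1],[0,-1,0,-1,-1],[0,-1,0,-1,-1],[0,-1,0,-1,-1],[0,-1,0,-1,-1],[0,-1,0,-1,-1],[0,-1,0,-1,-1],[0,-1,0,-1,-1],[0,-1,0,-1,-1],[0,-1,0,-1,-1]]])

```text
time_s: 3.35
position: [0.5688, -0.0071, 0.2397]
tcp_rot: [[0.77, 0.639, 0.0], [0.639, -0.77, -0.0], [0.0, 0.0, -1.0]]
force: [0.3, 0.1, -0.3]
opening: 1.001
```

Request:
send_rows(plan=[[[0,-1,0,-0.5,-1],[0,-1,0,-0.5,-1],[0,-1,0,-0.5,-1],[0,-1,0,-0.5,-1],[0,-1,-0.2,-0.5,-1],[0,-1,-0.4,-0.5,-1],[0,-0.4,-0.4,-0.5,-1],[0,0,0,0,-1],[0,0,0,0,-1]]])

```text
time_s: 4.25
position: [0.5687, -0.1975, 0.2094]
tcp_rot: [[0.94, 0.34, -0.001], [0.34, -0.94, 0.001], [-0.0, -0.001, -1.0]]
force: [-0.1, 0.0, 0.4]
opening: 0.998
```

Run:
```python
from rig import bot, imaging, recognise, masks_of, mark_of
import cv2
s=bot.read_state(); print(s['time_s'],s['position'],s['tcp_rot'],s['force'])
d=imaging.capture('wrist'); cv2.imwrite('pics/wrist1.png',d['img']); cv2.imwrite('pics/wrist1z.png',cv2.resize(d['img'][100:250,150:350],None,fx=4,fy=4,interpolation=cv2.INTER_CUBIC)) 
import pickle; pickle.dump((s,d),open('w1.pkl','wb'))
for t in ['spindle','spindle_tip','pin_level','centrifuge']: print(t,[(r['at'],r['conf']) for r in mark_of('wrist',t)])
```

```text
4.25 [ 0.56866519 -0.19752416  0.20943445] [[ 9.40301472e-01  3.40342018e-01 -6.72034636e-04]
 [ 3.40342531e-01 -9.40301080e-01  9.17052014e-04]
 [-3.19803560e-04 -1.09102733e-03 -9.99999354e-01]] [-0.09779733  0.00990611  0.39032042]
spindle [([0.5726, -0.2004, 0.0891], 0.69)]
spindle_tip [([0.5746, -0.2036, 0.1238], 0.94)]
pin_level [([0.5694, -0.1961, 0.1004], 0.76)]
centrifuge [([0.5697, -0.1975, -0.0018], 0.84)]
```

View pics/wrist1.png

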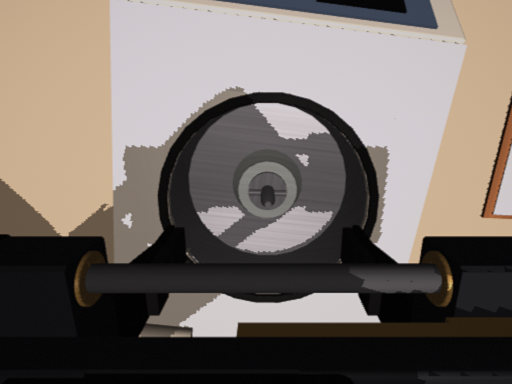

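View pics/wrist1z.png

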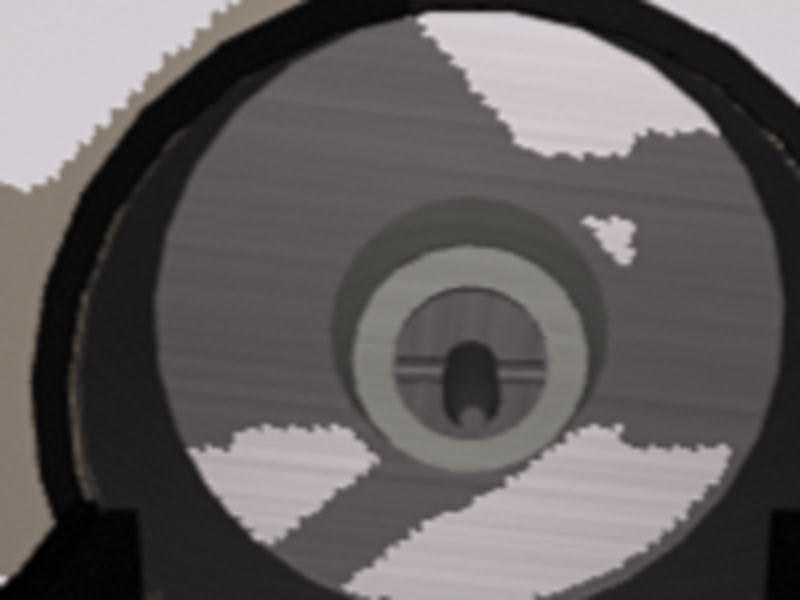

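The wrist view shows the spindle at px (268,204) for the tip, the flange ring centred at about (267.5,189.5), and the pin nearly horizontal in the image (along tool y).

```bash
cat > h.py <<'E'
import numpy as np
def ray2z(s,d,px,z):
    T=np.eye(4);T[:3,:3]=s['tcp_rot'];T[:3,3]=s['position'];C=T@d['T_tool_cam']
    v=C[:3,:3]@np.linalg.inv(d['mtx'])@np.array([px[0],px[1],1.]); o=C[:3,3]
    return o+v*(z-o[2])/v[2]
E
python3 - <<'E'
import pickle,numpy as np,cv2
from h import *
s,d=pickle.load(open('w1.pkl','rb'))
g=lambda x,y:(150+(x+.5)/4-.5,100+(y+.5)/4-.5)
print('tip',ray2z(s,d,g(472,418),.125))
print('ring',ray2z(s,d,g(470,358),.085))
a=ray2z(s,d,g(395,367),.0925);b=ray2z(s,d,g(547,371),.0925)
print('pin',a,b,(a+b)/2,np.degrees(np.arctan2(*(b-a)[1::-1])),np.linalg.norm(b-a))
# ellipse fit of ring
img=d['img'].astype(int);roi=img[150:225,225:310]
hsv=cv2.cvtColor(d['img'],cv2.COLOR_BGR2HSV)
print(img[189,245],img[189,215],img[189,268])
E
```

```text
tip [ 0.57118182 -0.20067854  0.125     ]
ring [ 0.57179834 -0.20048714  0.085     ]
pin [ 0.56636276 -0.18527167  0.0925    ] [ 0.57667081 -0.21621332  0.0925    ] [ 0.57151679 -0.2007425   0.0925    ] -71.57477951038729 0.03261352005212453
[121 125 127] [81 78 84] [40 38 40]
```

Request:
send_rows(plan=[[[0,0.98,0,0,-1],[0,0.98,0,0,-1],[0,0.98,0,0,-1],[0,0.98,0,0,-1],[0,0.98,0,0,-1],[-0.17,0.98,0,0,-1],[-0.17,0.98,0,0,-1],[-0.17,0.98,0,0,-1],[-0.17,0.98,0,0,-1],[-0.17,0.98,0,0,-1],[-0.17,0.98,0,0,-1],[-0.17,0.98,0,0,-1],[-0.17,0.98,0,0,-1],[-0.17,0.98,0,0,-1],[-0.17,0.98,-0.3,0,-1],[-0.17,0.98,-0.3,0,-1],[-0.17,0.98,-0.3,0,-1],[-0.17,0.98,-0.3,0,-1],[-0.17,0.98,-0.3,0,-1],[0,0,0,0,-1]]])

```text
time_s: 6.5
position: [0.4956, 0.3644, 0.1638]
tcp_rot: [[0.939, 0.345, -0.001], [0.345, -0.939, 0.001], [-0.001, -0.001, -1.0]]
force: [-0.4, -0.4, -0.5]
opening: 1.002
```

Run:
```python
from rig import bot, imaging, recognise, masks_of, mark_of
import cv2
s=bot.read_state(); print(s['time_s'],s['position'],s['joint_positions'],s['force'])
d=imaging.capture('wrist'); cv2.imwrite('pics/wrist2.png',d['img']); cv2.imwrite('pics/wrist2z.png',cv2.resize(d['img'][100:250,170:370],None,fx=4,fy=4,interpolation=cv2.INTER_CUBIC)) 
import pickle; pickle.dump((s,d),open('w2.pkl','wb'))
for t in ['rotor','collar']: print(t,[(r['at'],r['conf']) for r in mark_of('wrist',t)])
```

```text
6.5 [0.49555231 0.36436552 0.16379655] [2.58965056e+01 3.46851721e+01 8.75509815e+01 8.13626093e-02
 5.77925893e+01 9.56925721e+01] [-0.35526361 -0.40525185 -0.49639164]
rotor [([0.4753, 0.5333, 0.0018], 0.68), ([0.4928, 0.3609, 0.0032], 0.62)]
collar [([0.4753, 0.5368, 0.0756], 0.9), ([0.4967, 0.3579, 0.0532], 0.72)]
```

View pics/wrist2.png

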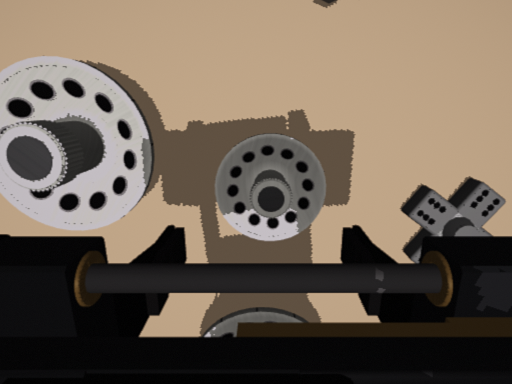

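View pics/wrist2z.png

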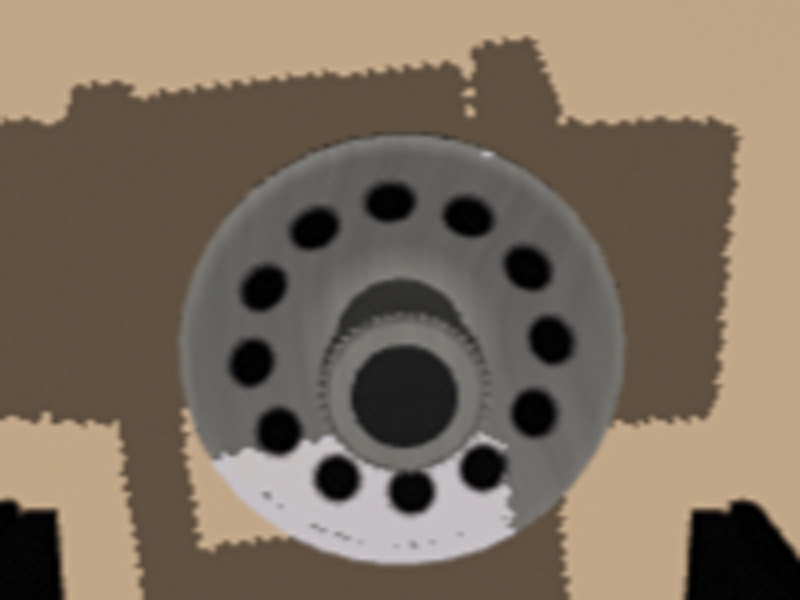

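Run:
```python
import pickle,numpy as np
from h import *
s,d=pickle.load(open('w2.pkl','rb'))
g=lambda x,y:(170+(x+.5)/4-.5,100+(y+.5)/4-.5)
print('top',ray2z(s,d,g(405,394),.062))
print('rim',ray2z(s,d,g(401,349),.034))
R=np.array(s['tcp_rot'])
H=[(390,202),(469,217),(527,267),(552,340),(534,413),(483,467),(411,492),(338,478),(279,432),(251,362),(263,287),(314,229)]
P=np.array([ray2z(s,d,g(*h),.026)[:2] for h in H]);c=P.mean(0);print('holes',c)
a=np.degrees(np.arctan2(*(P-c).T[::-1]))
print(np.linalg.norm(P-c,axis=1),a%30)
c2=ray2z(s,d,g(405,394),.062);print('tool offset',R.T@(c2-s['position']))
```

```text
top [0.49845795 0.35832795 0.062     ]
rim [0.50008791 0.35925201 0.034     ]
holes [0.49758858 0.3581833 ]
[0.03460745 0.03459445 0.03461548 0.03484229 0.03462236 0.03453581
 0.03487715 0.03453824 0.03466668 0.03474408 0.0348864  0.0345672 ] [24.59048008 24.43243957 25.06347094 24.66859926 24.62495553 24.84582334
 24.53031409 24.93996197 24.84489275 24.51444973 24.53175463 24.89932989]
tool offset [0.00070974 0.00678569 0.10178843]
```

Request:
send_rows(plan=[[[0.1,-0.2,-0.7,0,-1],[0,0,-0.8,0,-1],[0,0,-0.8,0,-1],[0,0,-0.8,0,-1],[0,0,-0.5,0,-1],[0,0,0,0,-1],[0,0,0,0,-1]]])

```text
time_s: 7.35
position: [0.5011, 0.3545, 0.0571]
tcp_rot: [[0.941, 0.339, 0.001], [0.339, -0.941, 0.0], [0.001, -0.0, -1.0]]
force: [0.1, 0.6, -0.5]
opening: 1.0
```

Request:
send_rows(plan=[[[-0.08,0.12,-0.08,0,-1],[0,0,0,0,-1],[0,0,0,0,-1]]])

```text
time_s: 7.65
position: [0.4983, 0.3588, 0.055]
tcp_rot: [[0.94, 0.34, 0.001], [0.34, -0.94, 0.001], [0.001, -0.0, -1.0]]
force: [0.6, 0.6, -0.5]
opening: 1.0
```

Run:
```python
from rig import bot, imaging, recognise, masks_of, mark_of
import cv2
s=bot.read_state(); print(s['time_s'],s['position'],s['qvel'],s['force'])
d=imaging.capture('wrist'); cv2.imwrite('pics/wrist3.png',d['img'])
import pickle; pickle.dump((s,d),open('w3.pkl','wb'))
```

```text
7.65 [0.49832284 0.35883653 0.0549691 ] [-0.09173973  0.29348811  0.05997356 -0.09439076 -0.06268489 -0.03295594] [ 0.56715248  0.60018285 -0.52646591]
```

View pics/wrist3.png

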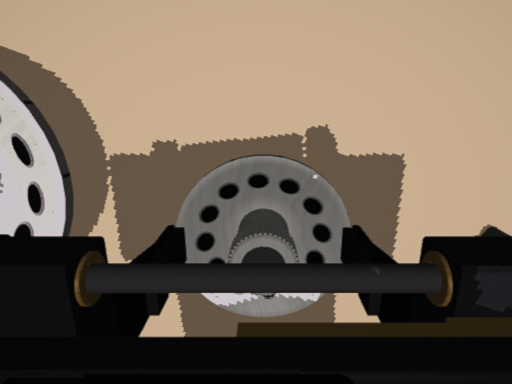

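Run:
```python
import pickle,numpy as np
from h import *
s,d=pickle.load(open('w3.pkl','rb'));R=np.array(s['tcp_rot'])
a=ray2z(s,d,(264,155.5),.034);b=ray2z(s,d,(264,317),.034)
print(R.T@(a-s['position']),R.T@(b-s['position']),np.linalg.norm(a-b),(a+b)/2)
# other pics rim check
s,d=pickle.load(open('w2.pkl','rb'))
g=lambda x,y:(170+(x+.5)/4-.5,100+(y+.5)/4-.5)
a=ray2z(s,d,g(401,133),.034);b=ray2z(s,d,g(401,564),.034);print(np.linalg.norm(a-b),(a+b)/2)
```

```text
[0.04920653 0.00094288 0.02103972] [-0.05050684  0.00113597  0.0208964 ] 0.09971365454596907 [0.4980928  0.35765054 0.034     ]
0.10026226693758984 [0.4978811  0.35842388 0.034     ]
```

Centred to within about 1 mm, so I'm closing.

Request:
send_rows(plan=[[[0,0,0,0,1],[0,0,0,0,1],[0,0,0,0,1],[0,0,0,0,1],[0,0,0,0,1],[0,0,0,0,1],[0,0,0,0,1],[0,0,0,0,1],[0,0,0,0,1],[0,0,0,0,1]]])

```text
time_s: 8.7
position: [0.4981, 0.3585, 0.0541]
tcp_rot: [[0.94, 0.34, -0.0], [0.34, -0.94, 0.0], [0.0, -0.0, -1.0]]
force: [0.5, 0.7, 0.4]
opening: 0.382
```

Request:
send_rows(plan=[[[0,0,0.5,0,1],[0,0,1,0,1],[0,0,1,0,1],[0,0,1,0,1],[0,0,1,0,1],[0,0,0.9,0,1],[0.2,-0.5,0,0,1],[0.2,-0.9,0,0,1],[0.2,-0.9,0,0,1],[0.2,-0.9,0,0,1],[0.2,-0.9,0,0,1],[0.2,-0.9,0,0,1],[0.2,-0.9,0,0,1],[0.2,-0.9,0,0,1],[0.2,-0.9,0,0,1],[0.2,-0.9,0,0,1],[0.2,-0.9,0,0,1],[0.2,-0.9,0,0,1]]])

```text
time_s: 10.5
position: [0.5687, 0.0443, 0.2148]
tcp_rot: [[0.941, 0.339, -0.003], [0.339, -0.941, -0.0], [-0.003, -0.001, -1.0]]
force: [0.6, 0.0, -3.7]
opening: 0.38
```

Run:
```python
from rig import bot, imaging, recognise, masks_of, mark_of
import cv2
s=bot.read_state(); print(s['time_s'],s['position'],s['force'],s['joint_positions'])
d=imaging.capture('wrist'); cv2.imwrite('pics/wrist4.png',d['img'])
```

```text
10.5 [0.56874546 0.04428242 0.21479169] [ 0.55363056  0.02642887 -3.74966512] [-6.74889567e+00  2.78336235e+01  9.14115404e+01 -4.23650080e-02
  6.09474330e+01  6.34289873e+01]
```

View pics/wrist4.png

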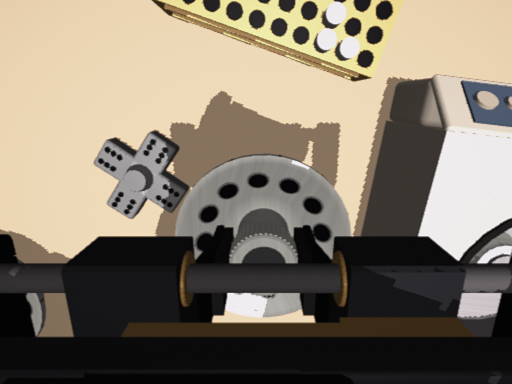

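Request:
send_rows(plan=[[[0.06,-0.9,0,0,1],[0,-0.9,0,0,1],[0,-0.9,0,0,1],[0,-0.9,0,0,1],[0,-0.9,0,0,1],[0,-0.9,0,0,1],[0,-0.9,0,0,1],[0,-0.9,0,0,1],[0,-0.7,0,0,1],[0,-0.33,0,0,1],[0,0,0,0,1],[0,0,0,0,1],[0,0,0,0,1],[0,0,0,0,1],[0,0,0,0,1]]])

```text
time_s: 12.05
position: [0.5719, -0.1996, 0.2162]
tcp_rot: [[0.94, 0.341, -0.0], [0.341, -0.94, 0.0], [-0.0, -0.0, -1.0]]
force: [-0.3, -0.1, -3.3]
opening: 0.38
```

Run:
```python
from rig import bot, imaging, recognise, masks_of, mark_of
import cv2
s=bot.read_state(); print(s['time_s'],s['position'],s['force'],s['joint_positions'])
for c in ['scene','top']:
    d=imaging.capture(c); cv2.imwrite(f'pics/{c}5.png',d['img'])
d=imaging.capture('scene')['img'];cv2.imwrite('pics/scene5z.png',cv2.resize(d[160:310,0:220],None,fx=3.6,fy=3.6,interpolation=cv2.INTER_CUBIC))
```

```text
12.05 [ 0.57193734 -0.19958195  0.21623007] [-0.31962934 -0.1087189  -3.2620506 ] [-2.97978267e+01  3.02639397e+01  8.63285699e+01  5.56498882e-03
  6.34136725e+01  4.02579282e+01]
```

View pics/scene5.png

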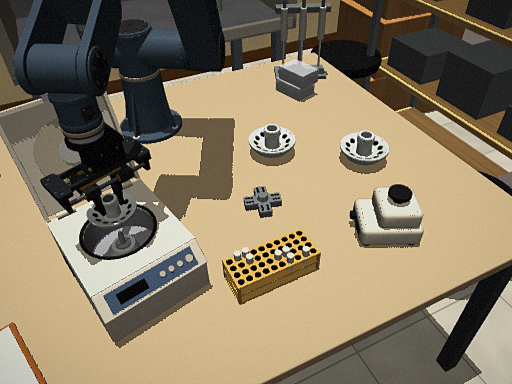

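View pics/top5.png

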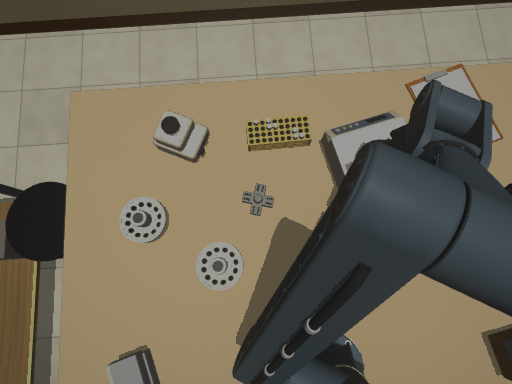

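Run:
```python
from rig import imaging
import cv2,numpy as np
d=imaging.capture('scene');T=np.linalg.inv(d['pose'])
im=d['img'].copy()
for z in (.085,.125,.162,.196,.224):
    p=T@np.array([.5715,-.2005,z,1]);q=d['mtx']@p[:3];q=q[:2]/q[2];print(z,q)
    cv2.circle(im,tuple(int(round(v)) for v in q),0,(0,0,255),-1)
cv2.imwrite('pics/scene6z.png',cv2.resize(im[160:290,40:200],None,fx=5,fy=4.6,interpolation=cv2.INTER_NEAREST))
```

```text
0.085 [123.49993213 242.84149196]
0.125 [119.32882871 230.71792739]
0.162 [115.25085257 218.86504291]
0.196 [111.30168778 207.38655639]
0.224 [107.89314941 197.47943329]
```

View pics/scene6z.png

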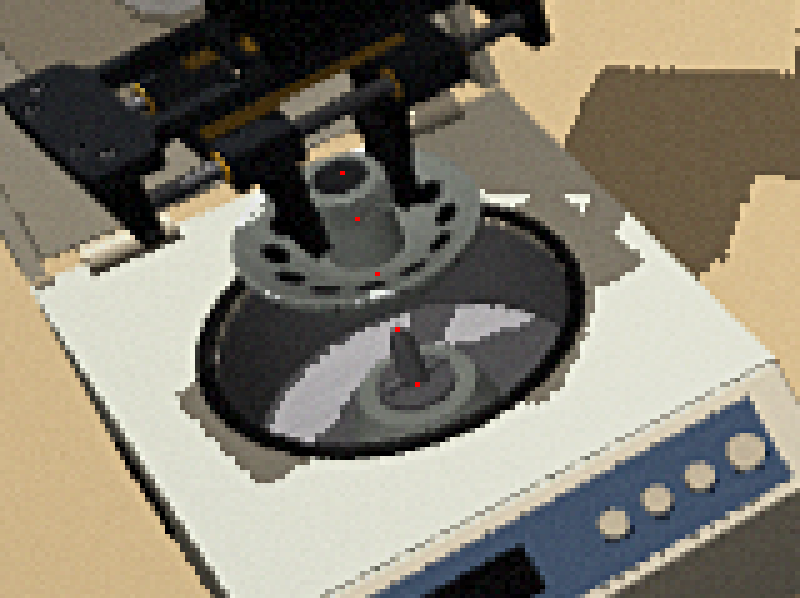

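Request:
send_rows(plan=[[[0,-0.03,-0.4,0,1],[0,0,-0.4,0,1],[0,0,-0.3,0,1],[0,0,-0.2,0,1],[0,0,-0.2,0,1],[0,0,0,0,1]]])

```text
time_s: 12.85
position: [0.5713, -0.2012, 0.1699]
tcp_rot: [[0.94, 0.34, -0.002], [0.34, -0.94, 0.001], [-0.001, -0.002, -1.0]]
force: [-0.5, 0.3, -3.4]
opening: 0.378
```

Request:
send_rows(plan=[[[0,0,-0.2,0,1],[0,0,-0.15,0,1],[0,0,-0.15,0,1],[0,0,-0.05,0,1],[0,0,0,0,1],[0,0,0,0,1]]])

```text
time_s: 13.45
position: [0.5719, -0.2014, 0.1547]
tcp_rot: [[0.94, 0.34, 0.0], [0.34, -0.94, 0.0], [0.0, -0.0, -1.0]]
force: [0.2, 0.4, -3.4]
opening: 0.377
```

Request:
send_rows(plan=[[[0,0,-0.07,0,1],[0,0,-0.07,0,1],[0,0,-0.05,0,1],[0,0,0,0,1],[0,0,0,0,1]]])

```text
time_s: 13.95
position: [0.5718, -0.2014, 0.1488]
tcp_rot: [[0.94, 0.34, -0.0], [0.34, -0.94, 0.0], [-0.0, -0.0, -1.0]]
force: [0.4, 1.5, -4.6]
opening: 0.379
```

Request:
send_rows(plan=[[[0,0,-0.04,0,1],[0,0,0,0,1],[0,0,0,0,1]]])

```text
time_s: 14.25
position: [0.5718, -0.2014, 0.1477]
tcp_rot: [[0.94, 0.34, -0.0], [0.34, -0.94, 0.0], [-0.0, -0.0, -1.0]]
force: [-0.0, 0.2, -4.3]
opening: 0.379
```

Request:
send_rows(plan=[[[0,0,-0.05,0,1],[0,0,0,0,1],[0,0,0,0,1]]])

```text
time_s: 14.55
position: [0.5718, -0.2014, 0.1461]
tcp_rot: [[0.94, 0.34, -0.0], [0.34, -0.94, 0.0], [-0.0, -0.0, -1.0]]
force: [-0.2, 1.4, -4.2]
opening: 0.38
```

Request:
send_rows(plan=[[[0,0,-0.04,0,1],[0,0,0,0,1],[0,0,0,0,1]]])

```text
time_s: 14.85
position: [0.5718, -0.2014, 0.145]
tcp_rot: [[0.94, 0.34, -0.0], [0.34, -0.94, 0.0], [-0.0, -0.0, -1.0]]
force: [0.1, 0.3, -4.3]
opening: 0.382
```

Request:
send_rows(plan=[[[0,0,-0.04,0,1],[0,0,0,0,1],[0,0,0,0,1]]])

```text
time_s: 15.15
position: [0.5718, -0.2014, 0.1438]
tcp_rot: [[0.94, 0.34, -0.0], [0.34, -0.94, 0.0], [-0.0, -0.0, -1.0]]
force: [-0.9, 1.3, -3.6]
opening: 0.378
```

Request:
send_rows(plan=[[[0,0,-0.04,0,1],[0,0,0,0,1],[0,0,0,0,1]]])

```text
time_s: 15.45
position: [0.5719, -0.2014, 0.143]
tcp_rot: [[0.94, 0.34, 0.0], [0.34, -0.94, -0.0], [0.0, 0.0, -1.0]]
force: [-2.1, 0.9, 0.7]
opening: 0.38
```

Run:
```python
from rig import bot, imaging
import cv2,numpy as np
s=bot.read_state(); print(s['time_s'],s['position'],s['force'],s['moment'])
d=imaging.capture('wrist')['img'];cv2.imwrite('pics/wrist7.png',d)
d=imaging.capture('scene')['img'];cv2.imwrite('pics/scene7z.png',cv2.resize(d[160:290,40:200],None,fx=5,fy=4.6,interpolation=cv2.INTER_CUBIC))
```

```text
15.45 [ 0.57185233 -0.20141166  0.14296752] [-2.0577897   0.87456582  0.67490788] [0.13311059 0.50199276 0.021464  ]
```

View pics/wrist7.png

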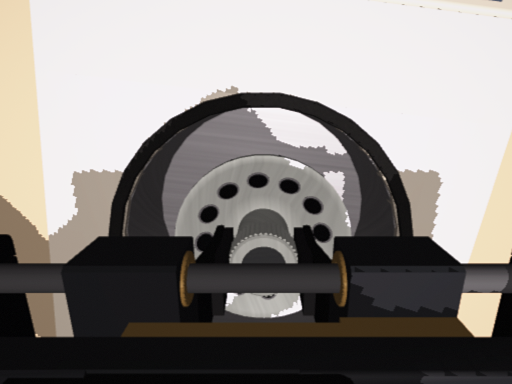

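View pics/scene7z.png

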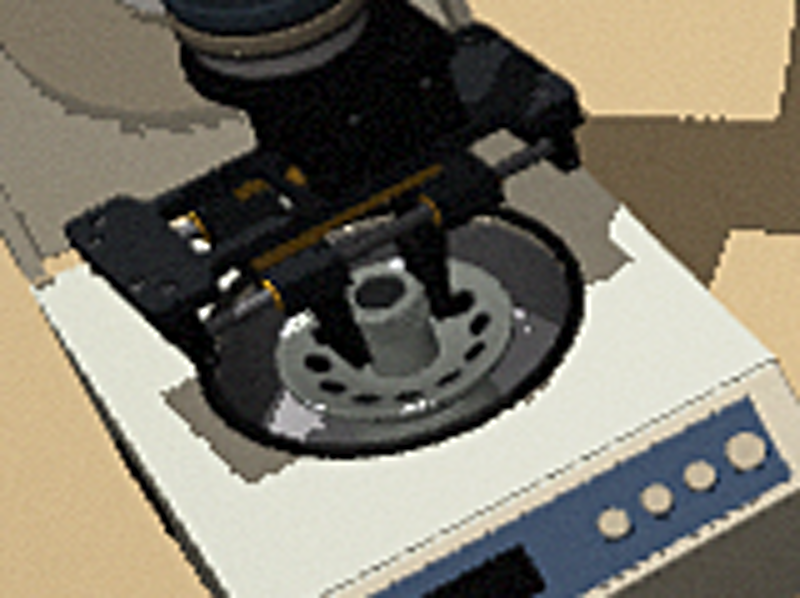

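Request:
send_rows(plan=[[[0,0,-0.04,0,1],[0,0,0,0,1],[0,0,0,0,1]]])

```text
time_s: 15.85
position: [0.5719, -0.2014, 0.1418]
tcp_rot: [[0.94, 0.34, 0.0], [0.34, -0.94, -0.0], [0.0, 0.0, -1.0]]
force: [-2.0, 1.9, 3.9]
opening: 0.377
```

Request:
send_rows(plan=[[[0,0,-0.04,0,1],[0,0,0,0,1],[0,0,0,0,1]]])

```text
time_s: 16.15
position: [0.5719, -0.2014, 0.1406]
tcp_rot: [[0.94, 0.34, 0.0], [0.34, -0.94, -0.0], [0.0, 0.0, -1.0]]
force: [-3.0, 2.8, 5.2]
opening: 0.375
```

Request:
send_rows(plan=[[[-0.02,0.02,-0.03,0,1],[0,0,0,0,1],[0,0,0,0,1]]])

```text
time_s: 16.45
position: [0.5718, -0.2013, 0.1399]
tcp_rot: [[0.94, 0.34, 0.001], [0.34, -0.94, -0.001], [0.001, 0.002, -1.0]]
force: [-1.8, 1.0, 5.2]
opening: 0.38
```

Request:
send_rows(plan=[[[-0.01,0.01,-0.04,0,1],[0,0,0,0,1],[0,0,0,0,1]]])

```text
time_s: 16.75
position: [0.5718, -0.2013, 0.1391]
tcp_rot: [[0.94, 0.34, 0.002], [0.34, -0.94, -0.002], [0.001, 0.002, -1.0]]
force: [-2.6, 1.1, 6.2]
opening: 0.385
```

Request:
send_rows(plan=[[[0,0,-0.04,0,1],[0,0,0,0,1],[0,0,0,0,1]]])

```text
time_s: 17.05
position: [0.5718, -0.2012, 0.139]
tcp_rot: [[0.94, 0.34, 0.002], [0.34, -0.94, -0.002], [0.002, 0.003, -1.0]]
force: [-3.8, 2.0, 13.4]
opening: 0.38
```

Run:
```python
from rig import bot, imaging, mark_of
import cv2,numpy as np
from h import *
s=bot.read_state(); print(s['time_s'],s['position'],s['force'],s['moment'],s['qvel'])
D=imaging.capture('wrist');d=D['img'];cv2.imwrite('pics/wrist8.png',d)
R=np.array(s['tcp_rot'])
for t in ['rotor','collar','strip_rotor','tube_rack']:
  print(t,[(r['at'],r['conf']) for r in mark_of('wrist',t)])
d=imaging.capture('scene')['img'];cv2.imwrite('pics/scene8z.png',cv2.resize(d[160:290,40:200],None,fx=5,fy=4.6,interpolation=cv2.INTER_CUBIC))
for t in ['rotor','collar','strip_rotor','tube_rack']:
  print(t,[(r['at'],r['conf']) for r in mark_of('scene',t)])
```

```text
17.05 [ 0.57175666 -0.20122545  0.13898861] [-3.79926864  2.03583163 13.39374351] [ 0.25753041  0.85969454 -0.03873791] [-0.05561201  0.08334582 -0.01339018 -0.00614321 -0.11123844 -0.06834851]
rotor [([0.5688, -0.1978, 0.0878], 0.75)]
collar [([0.5707, -0.2021, 0.1337], 0.56)]
strip_rotor []
tube_rack []
rotor [([0.5715, -0.1981, 0.0836], 0.97), ([0.4674, 0.5298, 0.0006], 0.92), ([0.3124, 0.3017, -0.0007], 0.79)]
collar [([0.5711, -0.1988, 0.1438], 0.8), ([0.3205, 0.299, 0.0757], 0.66), ([0.4749, 0.5303, 0.0771], 0.56)]
strip_rotor [([0.5239, 0.1706, -0.0061], 0.69)]
tube_rack [([0.7281, 0.089, -0.0022], 0.8)]
```

View pics/wrist8.png

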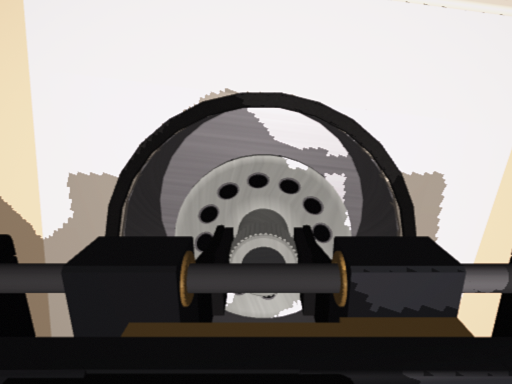

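View pics/scene8z.png

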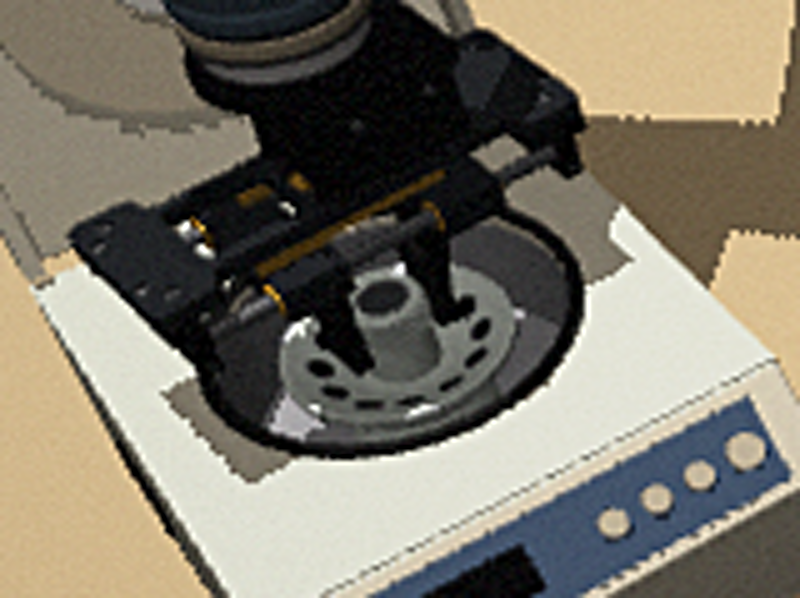

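Request:
send_rows(plan=[[[0,0,-0.02,0,1],[0,0,0,0,1],[0,0,0,0,1],[0,0,0,0,1],[0,0,0,0,1]]])

```text
time_s: 18.05
position: [0.5718, -0.2013, 0.139]
tcp_rot: [[0.94, 0.34, 0.003], [0.34, -0.94, -0.002], [0.002, 0.003, -1.0]]
force: [-5.2, 2.9, 15.5]
opening: 0.379
```

The height holds at 0.139 while the force rises, so the rotor is on a hard seat and the reading is steady. Handing in.

Run:
```python
from rig import bot
print(bot.hand_in())
s=bot.read_state(); print(s['time_s'],s['position'],s['force'],s['opening'])
```

```text
the job is handed in; nothing more can be done
None
the job is handed in; nothing more can be done
```

I gripped the smallest rotor by its collar, lowered it onto the spindle and pushed it fully home. I handed in at about 18 s, still pressing it down.

- **Keyway:** It dropped over the pin on the way down, so I never had to turn the collar. There was no contact at the riding height (10 mm), and the first contact came 4 mm above the seat, where the lifter stands.
- **Push home:** The force on the hand rose by about 10 N in all over the 4 mm push, as the lifter spring should give. It then hit a hard stop at a tool height of 0.139 m, which matches the seat. The last downward force was about 15.5 N, with a sideways force of about 6 N and the hand tilted about 0.2 degrees.
- **Still in the grip:** The wrist picture showed the rotor had not slipped or turned in the fingers.
- **Position:** The hand stood within about 1 mm of the measured spindle axis.
- **Bystanders:** The network's last positions for the strip rotor and rack were within about 6 mm of the first ones, which is about its error.

**Checks that disagreed:**
- From the hole pattern and the pin's direction I had expected the keyway to be about 6 degrees off, slightly more than it should tolerate. It dropped in anyway.
- The wrist network put the underside at 0.088 m, against 0.084 m from the scene camera and 0.085 m for the seat. That is within its error of about 4 mm.

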